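# Put the kickstand down and hold the hub-wheel frame upright

## Robot

A 7-joint arm with a two-finger parallel gripper is mounted at the origin on a cart in front of the work surface, level with it; the furniture and walls round the work are solid. World frame = base frame: x ahead of the robot, y to its left, z up, the work surface at z = 0. Lengths are in m, angles in rad, forces in N, time in s.
With the tool pointing down it reaches from about 0.4 to 0.85 m from the base axis. Payload 10.4 kg.
Tool frame: the origin (TCP) lies on the centre line of the jaws, within the pads' length; the fingertips stand r.tip_extent ahead of it and the grasp point (between the pads) lies 3 mm ahead of it (r.tip_extent is the distance from the TCP to the fingertips, in m); z points along the fingers, y is the direction in which the jaws open and shut (so a half turn about z gives the same grasp; the last joint's range is limited). The gripper opens to 87 mm and grips with 3 to 60 N. Pads are 19 mm wide; open, the fingers measure 117 mm over their backs; the gripper's body (75 mm by 190 mm) begins 51 mm behind the grasp point.
Start: joints at [1.156, 0.332, -0.065, 1.46, 0.022, 1.35, -0.088], TCP at [0.239, -0.578, 0.219] pointing down, gripper open.
Joint ranges: [-2.6, 2.6], [-0.5, 2.12], [-1.47, 1.34], [0.16, 2.42], [-1.27, 4.41], [0.06, 2.06], [-2.6, 2.6]. Speed limits (rad/s): [2.22, 2.22, 2.79, 2.79, 3.14, 3.14, 3.14].

## Interface

Orientations are given as a unit quaternion [x, y, z, w].
In Python, from bench import r gives the robot as it stands. The module is installed in compiled form; this text tells all that it offers.
- The arm moves only by the shell command python3 -m jog 'ROWS' [FORCE]. ROWS is JSON, a list of rows, each a list of 5 numbers: the shift along the tool's x, y, z in cm, then the turn about the tool's z in rad, then the closure, from 0 (fully open) to 1 (shut). A call has exactly 10 rows; each row shifts and turns the pose as measured when the row begins, along the tool's axes as they then stand; what a row does not reach is not made up. A row lasts 1/10 s, in which the tool goes at most 50 mm and 8.59 degrees, less where a joint would pass 70% of its speed; a pose out of reach is approached as far as the arm can. A call with a gripper value outside its range is refused whole. The fingers move at their own pace and stop on an object; FORCE is the grip in N (left out, the last holds). Time passes only in rows, so rows that do not move let the fingers close, or fill a call up. It gives the time, the measured TCP pose, the force and the opening at its end, in the units of the state.
- r.read_state(): the state, without advancing time (a new reading comes with each control period).
- r.camera(name): name is "scene" or "side" or "wrist"; returns a dict with "pixels" (480x640x3 uint8, red, green, blue), "fx", "fy", "cx", "cy" (pixels), "k1" (the pictures are not rectified: a ray, as slopes to the right and down, at radius r is drawn at 1 + k1 r^2 times it, then the intrinsics apply), "camera_from_world" (4x4, takes a point from world to camera coordinates). Camera axes: x right, y up, looking along -z (the intrinsics and any distortion apply to the point x, -y, -z); pixel columns grow to the right and rows downward; lengths in m; the calibration is good to about 2 mm. A picture is of the moment at which its call begins. There is no depth.
- r.close_job(): hands the job in, once; it reports no verdict.
The state is a dict: "time": time; "joint_positions": joint angles; "joint_vel": joint speeds; "joint_torque": joint torques, N m; "ee_pos": TCP position; "eef_rot": TCP orientation; "ft_force": force on the tool from outside, world axes, zero at the start; "torque": the same for the moment, N m; "width": finger opening in m.
Only numpy, scipy, OpenCV 4.12 (cv2) and the standard library are available. Lean on these libraries where they do the work, as an engineer would, in place of code of your own. Each camera call takes 0.05 s, during which the arm holds its last target. There are 200 camera calls.

## Task

Flip the kickstand of the small blue wheel frame all the way down, past its spring's dead centre so that it snaps to its stop and stays there. Then take the black carry handle between the fingers, bring the leaning frame upright in its chock and finish while still holding it there, so that it cannot tip to either side. Be gentle: neither press nor grip it with more than 30 N, never let it tip over to the far side, and leave everything else on the bench where it is.

Things in the scene. Friction and masses are not known exactly. Their poses are not given: they have to be found in the camera images.
- chock: Yellow wheel chock on a dark steel base plate, 112 x 138 x 48 mm, fixed to the bench. Origin: centre of its underside on the bench. Its y axis runs along the wheel, towards the kickstand end; its -x side (roughly towards the robot) is the side to which the frame leans and on which the kickstand sits. z up.
- stub: Blue frame with hub wheel (tyre 100 mm), 0.6 to 1 kg. Trapped in the chock, it only rocks sideways about the tyre's contact line; it falls to a stop 0.16 rad either side of upright when let go, and starts leaning to the chock's -x side. Origin on that line, 10 mm above the chock's origin; axes parallel to the chock's when upright (z vertical). Below the handle it reaches 127 mm above the bench.
- handle (a point): Middle of the black carry handle on top: a round bar 20 mm thick, 105 mm long, along the stub's y axis, at (0, -16.5, 160) mm in the stub's frame. 33 mm of free room below the bar, free on both sides: pinch it from above across the bar; it can turn between the fingers as the frame is righted.
- kickstand (a joint): Angle (rad). 0 = stowed: the steel leg points along the stub's +y and 15 degrees up; it swings down as the value grows: 0.26 level, 1.83 straight down, 1.92 the stop. A spring pushes it back to 0 below the dead centre at 0.90 (leg 37 degrees below level, foot about 40 mm above the bench) and snaps it to 1.92 beyond. Leaving 0 takes 0.3 N m, falling to none at the dead centre.
- kickstand_foot (a point): Centre of the black rubber foot (26 mm wide across, 18 mm along the leg, 10 mm thick) on the kickstand's end, 65 mm from the pivot. Nothing stands beyond it or beside it on the outer side; it can be pressed down from above.
- kickstand_pivot (a point): Pivot of the kickstand on the side of the frame, in the stub's frame at (-46, 80, 76) mm; the pivot axis is the stub's x axis. The leg swings in a plane next to it, bending 10 mm outward (-x) to the foot.
- meter: Multimeter lying on the bench, 144 x 80 x 42 mm, loose; bystander. Origin under its centre.
- wash_bottle: White bottle with a red spout, 47 mm across, 134 mm tall, loose; bystander. Origin under its centre.
- axle_spanner: Flat steel spanner 161 mm long, 8 mm thick, loose; bystander. Origin under its centre.
- yellow_driver: Screwdriver with a yellow handle, 178 mm long, loose; bystander. Origin under its centre.
- red_pliers: Pliers with red handles, 139 mm long, 11 mm thick, loose; bystander. Origin under its centre.
- solder: Blue solder spool, 58 mm across, 36 mm tall, loose; bystander. Origin under its centre.

How it is judged:
On the way, in this order (a step that is already met when the one before it is completed fails the run):
1. the kickstand has snapped down to its stop (value of joint kickstand above 1.8 rad), for 0.2 s.
2. the frame is upright with its handle in the fingers (angle between stub's own z axis and vertical below 0.06 rad and contact force between the fingers and stub above 1.5 N), for 0.3 s.
At the end, for the whole second after the job is handed in: The kickstand is down at its stop (joint above 1.8 rad), the frame stands within 0.06 rad (3.4 degrees) of upright and at rest, and the fingers hold it by the handle (contact force above 1.5 N, grasp point within 70 mm of the middle of the handle) (all of step 2 and value of joint kickstand above 1.8 rad and angular speed of stub below 0.1 rad/s and distance between the grasp point and handle below 0.07 m); the arm keeps its last pose, push and grip.
It fails at once if the kickstand or frame is pressed with more than 35 N before the kickstand is down (value of joint kickstand below 1.8 rad and contact force between the fingers and stub above 35 N).
It fails at once if the frame is gripped with more than 35 N a finger (70 N over both), or pushed with over 35 N by another part of the arm (contact force between the fingers and stub above 70 N or contact force between the arm and stub above 35 N).
It fails at once if the frame tips over to the far side (x of handle in the frame of chock above 0.019 m).
It fails at once if a bystander is displaced by more than 30 mm (distance of any of meter, wash_bottle, axle_spanner, yellow_driver, red_pliers, solder from where it was at the start of the episode above 0.03 m).
It also fails if it takes over 42 s, if anything falls off the work surface, if the arm or the gripper's body presses on something with over 40 N, if the wrist force passes 120 N, or if a joint passes its speed limit or range.

## Working session

There is one attempt and no reset: what is moved stays moved. The work goes in short steps, Python scripts to look and compute and a shell command to move; the robot and the scene stay as the last step left them, time stands still between calls to the robot, and variables do not carry over. Pictures are saved under pics/ and viewed, about 8 in all and at most 12, crops included, and the job is handed in when it is done.

```bash
mkdir -p pics; cat > h.py <<'E'
import numpy as np, cv2
from bench import r
def snap(n,f):
    c=r.camera(n); cv2.imwrite(f'pics/{f}.png',c['pixels'][:,:,::-1]); np.save(f'pics/{f}.npy',c,allow_pickle=True); return c
def load(f): return np.load(f'pics/{f}.npy',allow_pickle=True).item()
def ray(c,u,v):
    K=np.array([[c['fx'],0,c['cx']],[0,c['fy'],c['cy']],[0,0,1]],float)
    p=cv2.undistortPoints(np.array([[[u,v]]],float),K,np.array([c['k1'],0,0,0],float))[0,0]
    M=np.array(c['camera_from_world']); R=M[:3,:3]
    return -R.T@M[:3,3], R.T@np.array([p[0],-p[1],-1])
def onz(c,u,v,z):
    o,d=ray(c,u,v); return o+d*(z-o[2])/d[2]
def tri(c1,p1,c2,p2):
    o1,d1=ray(c1,*p1);o2,d2=ray(c2,*p2)
    s=np.linalg.lstsq(np.c_[d1,-d2],o2-o1,rcond=None)[0]
    a,b=o1+s[0]*d1,o2+s[1]*d2; return (a+b)/2,np.linalg.norm(a-b)
def proj(c,P):
    M=np.array(c['camera_from_world']); q=M[:3,:3]@P+M[:3,3]; x,y=q[0]/-q[2],-q[1]/-q[2]; s=1+c['k1']*(x*x+y*y)
    return c['fx']*x*s+c['cx'],c['fy']*y*s+c['cy']
E
python3 - <<'E'
from h import *
for n in ('scene','side'):
    c=snap(n,n+'0'); print(n,c['k1'],c['fx'],ray(c,320,240))
s=r.read_state();print(s['time'],s['ee_pos'],s['eef_rot'],r.tip_extent,s['width'],s['ft_force'])
E
```

```text
scene 0.039665961842515654 516.1436074436958 (array([-0.26456302,  0.44103428,  0.92500403]), array([ 0.62811564, -0.392681  , -0.67188833]))
side -0.022100211488790156 486.52945617566155 (array([ 0.48835553, -0.86696028,  0.8358859 ]), array([ 0.01358884,  0.76971077, -0.63825479]))
0.1 [ 0.23850946 -0.57734827  0.21865694] [ 9.80873745e-01  1.94644163e-01 -1.33739482e-04 -5.72181551e-04] 0.022 0.08692674501304332 [-0.6866971  -0.0201782   0.38969421]
```

View pics/scene0.png

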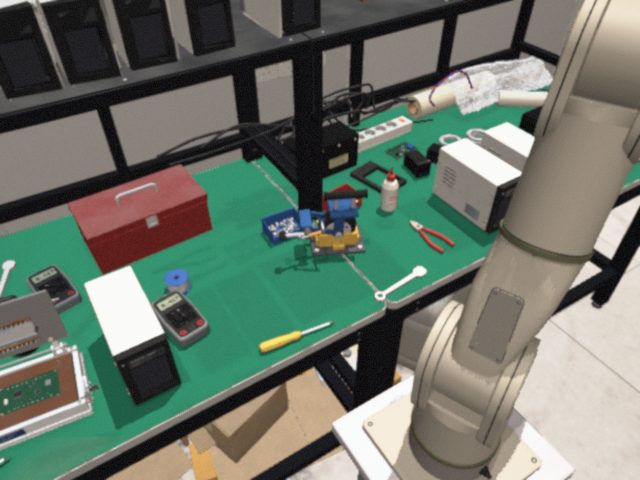

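View pics/side0.png

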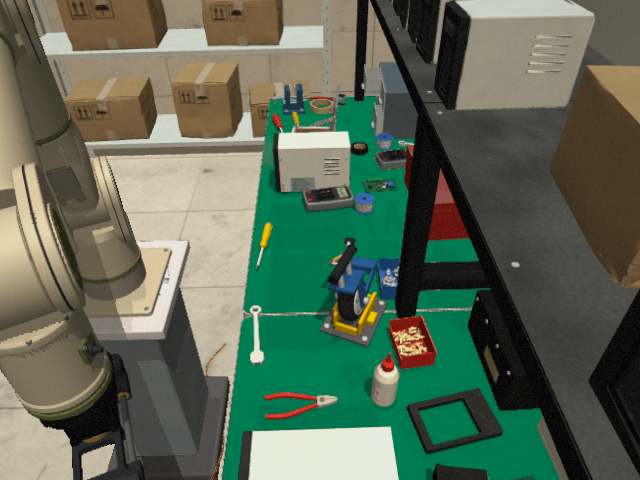

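The frame is at about scene (340,220) and side (352,290), with a shelf post behind it. Next I'll enlarge both.

```bash
python3 - <<'E'
from h import *
a=load('scene0')['pixels'][170:270,260:390];b=load('side0')['pixels'][225:355,300:400]
a=cv2.resize(a[:, :100],(400,400),interpolation=cv2.INTER_CUBIC)
a=cv2.resize(load('scene0')['pixels'][170:270,260:360+20],(480,400),interpolation=cv2.INTER_CUBIC)
b=cv2.resize(load('side0')['pixels'][225:355,310:390],(320,520),interpolation=cv2.INTER_CUBIC)
o=np.zeros((520,800,3),np.uint8);o[:400,:480]=a;o[:,480:]=b
cv2.imwrite('pics/crop0.png',o[:,:,::-1])
E
```

```text
(no output)
```

View pics/crop0.png

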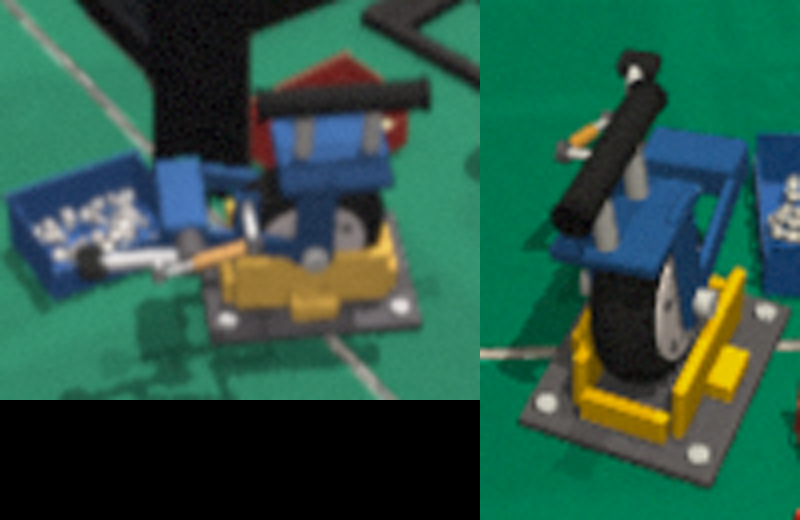

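```bash
python3 - <<'E'
from h import *
A=load('scene0');B=load('side0')
a=lambda u,v:(260+u/4,170+v/4); b=lambda u,v:(310+(u-480)/4,225+v/4)
print('h+y',h1:=tri(A,a(265,104),B,b(652,94)))
print('h-y',h2:=tri(A,a(424,95),B,b(574,213)))
print('foot',tri(A,a(90,263),B,b(640,66)))
print('screw -x-y',tri(A,a(400,305),B,b(546,402)))
for p in [(228,319),(400,305)]: print(onz(A,*a(*p),.008))
for p in [(546,402),(698,453),(765,311)]: print(onz(B,*b(*p),.008))
d=h1[0]-h2[0]; print(np.linalg.norm(d),np.degrees(np.arctan2(d[1],d[0])),(h1[0]+h2[0])/2)
s=[onz(B,*b(*p),.008) for p in [(546,402),(698,453),(765,311)]]; print('chock c',(s[0]+s[2])/2); e=s[2]-s[1];print(np.degrees(np.arctan2(e[1],e[0])))
E
```

```text
h+y (array([ 0.56924946, -0.09671477,  0.16991943]), np.float64(0.0042076302416240675))
h-y (array([ 0.52474015, -0.18272355,  0.16927256]), np.float64(0.002661253246525369))
foot (array([0.57587571, 0.02258479, 0.09153519]), np.float64(0.0007714527665594665))
screw -x-y (array([ 0.51240802, -0.1671701 ,  0.01229238]), np.float64(0.0005575139486563894))
[ 0.56504238 -0.06831782  0.008     ]
[ 0.51638244 -0.16998152  0.008     ]
[ 0.51230398 -0.16373987  0.008     ]
[ 0.59232507 -0.20204503  0.008     ]
[ 0.640834  -0.1006452  0.008    ]
0.09684527228975359 62.63856025451392 [ 0.5469948  -0.13971916  0.169596  ]
chock c [ 0.57656899 -0.13219253  0.008     ]
64.43388961477348
```

```bash
python3 - <<'E'
from h import *
A=load('scene0');B=load('side0')
a=lambda u,v:(260+u/4,170+v/4); b=lambda u,v:(310+(u-480)/4,225+v/4)
print('post base side',onz(B,398,312,0),onz(B,418,315,0),'scene',onz(A,300,205,0),onz(A,322,198,0))
print('bottle',tri(A,(390,178),B,(388,357)))
# white box top corners
print('box near-left top',tri(A,(437,147),B,(398,429)),'edge',onz(B,250,432,.12))
O=np.array([.5766,-.132,0]);t=np.radians(64);X=np.array([np.sin(t),-np.cos(t),0]);Y=np.array([np.cos(t),np.sin(t),0])
for n,p in [('boxleft top',(157,165)),('boxright top',(205,166)),('box bot left',(160,225))]:
  for z in (.09,.11,.13):
    q=onz(A,*a(*p),z)-O; print(n,z,(q@X).round(3),(q@Y).round(3))
for p in [(650,132),(745,143),(650,160),(740,172)]:
  for z in (.09,.11,.13):
    q=onz(B,*b(*p),z)-O; print('side',p,z,(q@X).round(3),(q@Y).round(3))
E
```

```text
post base side [ 6.76882817e-01 -1.23190977e-01  1.11022302e-16] [ 7.20718251e-01 -1.33918038e-01  1.11022302e-16] scene [ 7.58251813e-01 -1.30892313e-01 -1.11022302e-16] [ 0.75202516 -0.20204544  0.        ]
bottle (array([ 0.6146933 , -0.3295379 ,  0.10759612]), np.float64(0.008215693127752905))
box near-left top (array([ 0.60932381, -0.48884106,  0.1497056 ]), np.float64(0.0025172976818879284)) edge [ 0.38111906 -0.47081831  0.12      ]
boxleft top 0.09 0.023 0.091
boxleft top 0.11 -0.001 0.092
boxleft top 0.13 -0.026 0.094
boxright top 0.09 0.019 0.06
boxright top 0.11 -0.006 0.063
boxright top 0.13 -0.03 0.065
box bot left 0.09 -0.036 0.094
box bot left 0.11 -0.059 0.095
box bot left 0.13 -0.082 0.096
side (650, 132) 0.09 -0.042 0.087
side (650, 132) 0.11 -0.034 0.066
side (650, 132) 0.13 -0.027 0.045
side (745, 143) 0.09 0.011 0.1
side (745, 143) 0.11 0.017 0.079
side (745, 143) 0.13 0.023 0.057
side (650, 160) 0.09 -0.033 0.065
side (650, 160) 0.11 -0.026 0.045
side (650, 160) 0.13 -0.018 0.024
side (740, 172) 0.09 0.016 0.076
side (740, 172) 0.11 0.023 0.055
side (740, 172) 0.13 0.029 0.035
```

The foot triangulates to (0.576, 0.023, 0.092), which agrees with the geometry. The chock's y axis points about 64° in the world. Next I lift, travel towards the foot and shut the fingers.

```bash
python3 -m jog '[[0,0,-5,0,1],[3.9,-3,0,0,1],[3.9,-3,0,0,1],[3.9,-3,0,0,1],[3.9,-3,0,0,1],[3.9,-3,0,0,1],[3.9,-3,0,0,1],[3.9,-3,0,0,1],[3.9,-3,0,0,1],[3.9,-3,0,0,1]]' 10
cat > go.py <<'E'
import sys
from h import *
s=r.read_state();from scipy.spatial.transform import Rotation as Ro
T=Ro.from_quat(s['eef_rot']).as_matrix();tg=np.array([float(v) for v in sys.argv[1:4]])
y=np.array([np.sin(np.radians(64)),-np.cos(np.radians(64)),0])
print('t',s['time'],'tool-cm',(T.T@(tg-s['ee_pos'])*100).round(2),'turn',-np.arctan2(T[0,1]*y[1]-T[1,1]*y[0],T[:,1]@y).round(3),'pos',np.round(s['ee_pos'],4),'z',T[:,2].round(3),'F',np.round(s['ft_force'],1),'w',s['width'],'q',np.round(s['joint_positions'],2))
E
python3 go.py .578 .024 .2
```

```text
time: 1.1
ee_pos: [0.4592, -0.1924, 0.2674]
eef_rot: [0.982, 0.188, -0.002, -0.001]
ft_force: [1.2, -0.7, 0.5]
width: 0.0152
t 1.1 tool-cm [ 19.05 -15.7    6.72] turn -0.739 pos [ 0.4592 -0.1924  0.2674] z [-0.005  0.002 -1.   ] F [ 1.2 -0.7  0.5] w 0.015176328113516276 q [ 0.7   0.06 -0.41  1.69  0.02  1.41 -0.9 ]
```

```bash
python3 -m jog '[[3.8,-3.1,0,0,1],[3.8,-3.1,0,0,1],[3.8,-3.1,0,0,1],[3.8,-3.1,0,0,1],[3.0,-2.5,0,0,1],[0,0,0,-0.15,1],[0,0,0,-0.15,1],[0,0,0,-0.15,1],[0,0,0,-0.15,1],[0,0,0,-0.14,1]]'
python3 go.py .578 .024 .2; python3 -c "
from h import *
snap('wrist','w1');c=snap('side','s1');d=snap('scene','c1')
o=np.hstack([cv2.resize(c['pixels'][180:330,300:400],(400,600)),cv2.resize(d['pixels'][130:280,250:350],(400,600))]);cv2.imwrite('pics/m1.png',o[:,:,::-1])"
```

```text
time: 2.1
ee_pos: [0.5744, 0.0298, 0.2637]
eef_rot: [0.845, 0.535, -0.003, -0.005]
ft_force: [0.3, 0.5, 0.9]
width: 0.0002
t 2.1 tool-cm [-0.38  0.65  6.36] turn 0.013 pos [0.5744 0.0298 0.2637] z [-0.01   0.006 -1.   ] F [0.3 0.5 0.9] w 0.00018500346027149734 q [ 0.44  0.28 -0.69  1.49  0.17  1.44 -0.7 ]
```

View pics/w1.png

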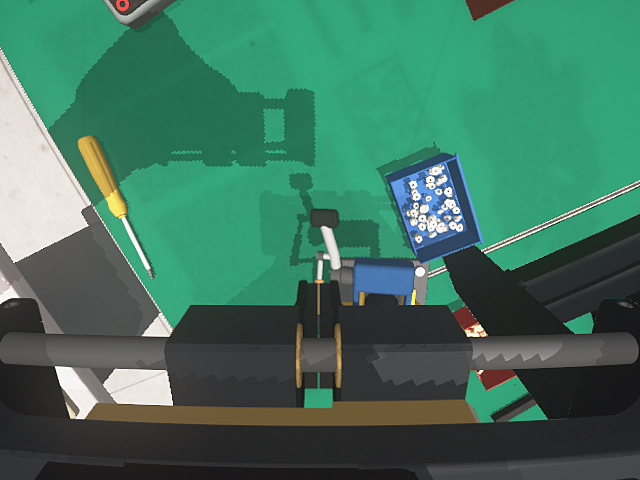

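The wrist view shows the foot at (324,216) and the shut fingers at about (320,285). I'll project the foot pixel onto its own height as a check.

```bash
python3 - <<'E'
from h import *
c=load('w1')
for z in (.09,.097): print(onz(c,324,216,z), onz(c,324,208,z),onz(c,324,225,z))
print(ray(c,320,240), proj(c,np.array([.576,.0226,.0915])))
E
```

```text
[0.57515085 0.02437313 0.09      ] [0.57832038 0.03117278 0.09      ] [0.57153782 0.01662097 0.09      ]
[0.57590832 0.02602995 0.097     ] [0.57901247 0.03268934 0.097     ] [0.57236982 0.01843771 0.097     ]
(array([0.61187128, 0.10469221, 0.42934461]), array([-0.13957834, -0.27906496, -0.95014285])) (np.float64(325.6700213659933), np.float64(217.74046855107855))
```

```bash
python3 -m jog '[[-0.25,0.4,0,0,1],[0,0,3,0,1],[0,0,3,0,1],[0,0,3,0,1],[0,0,2,0,1],[0,0,1,0,1],[0,0,0,0,1],[0,0,0,0,1],[0,0,0,0,1],[0,0,0,0,1]]'
python3 go.py .577 .026 .125
```

```text
time: 3.25
ee_pos: [0.5791, 0.0233, 0.143]
eef_rot: [0.855, 0.519, -0.001, -0.003]
ft_force: [0.5, -0.3, -0.1]
width: 0.0004
t 3.25 tool-cm [ 0.14 -0.3   1.8 ] turn -0.026 pos [0.5791 0.0233 0.143 ] z [-0.004  0.005 -1.   ] F [ 0.5 -0.3 -0.1] w 0.0003808672076937836 q [ 0.43  0.37 -0.67  1.65  0.23  1.21 -0.77]
```

```bash
python3 -m jog '[[0.15,-0.3,1,-0.02,1],[0,0,0.8,0,1],[0,0,0.8,0,1],[0,0,0.8,0,1],[0,0,0.8,0,1],[0,0,0.5,0,1],[0,0,0.5,0,1],[0,0,0.5,0,1],[0,0,0.3,0,1],[0,0,0,0,1]]'
python3 go.py .577 .026 .07
```

```text
time: 4.25
ee_pos: [0.5809, 0.0284, 0.0814]
eef_rot: [0.849, 0.528, 0.004, -0.001]
ft_force: [1.1, 0.3, 3.9]
width: 0.0005
t 4.25 tool-cm [-0.4  -0.25  1.14] turn -0.004 pos [0.5809 0.0284 0.0814] z [ 0.006  0.007 -1.   ] F [1.1 0.3 3.9] w 0.0004861051012332869 q [ 0.41  0.43 -0.65  1.71  0.28  1.09 -0.79]
```

```bash
python3 -m jog '[[-0.3,-0.2,0.4,0,1],[-0.2,0,0.5,0,1],[0,0,0.5,0,1],[0,0,0.5,0,1],[0,0,0.5,0,1],[0,0,0.4,0,1],[0,0,0,0,1],[0,0,0,0,1],[0,0,0,0,1],[0,0,0,0,1]]'
python3 go.py .577 .026 .06; python3 -c "
from h import *
w=snap('wrist','w2');c=snap('side','s2');d=snap('scene','c2')
o=np.hstack([cv2.resize(c['pixels'][200:350,300:400],(400,600)),cv2.resize(d['pixels'][150:300,250:350],(400,600))]);cv2.imwrite('pics/m2.png',o[:,:,::-1])"
```

```text
time: 5.25
ee_pos: [0.5745, 0.0233, 0.0492]
eef_rot: [0.849, 0.528, 0.002, -0.002]
ft_force: [0.5, -0.0, 1.3]
width: 0.0005
t 5.25 tool-cm [ 0.36  0.11 -1.08] turn -0.005 pos [0.5745 0.0233 0.0492] z [ 0.     0.005 -1.   ] F [ 0.5 -0.   1.3] w 0.000502036988008516 q [ 0.41  0.46 -0.64  1.75  0.31  1.03 -0.8 ]
```

View pics/m2.png

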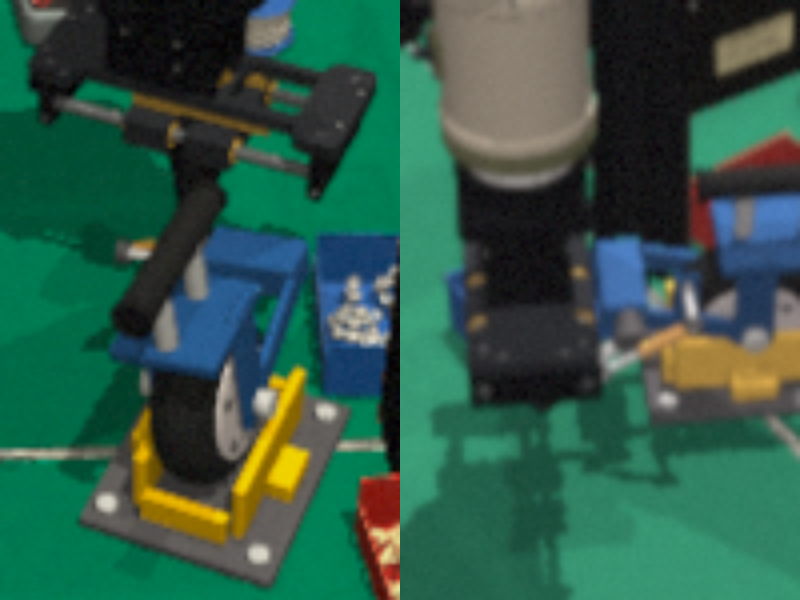

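The leg is hidden behind the gripper at this moment. With the tip at z=27 mm it should be past dead centre. I'll lift straight up and look.

```bash
python3 -m jog '[[0.5,0,-1,0,1],[0.5,0,-3,0,0.5],[0,0,-4,0,0],[0,0,-4,0,0],[0,0,-4,0,0],[0,0,-4,0,0],[0,0,-2,0,0],[0,0,0,0,0],[0,0,0,0,0],[0,0,0,0,0]]'
python3 go.py .546 -.138 .25; python3 -c "
from h import *
w=snap('wrist','w3');c=snap('side','s3');d=snap('scene','c3')
o=np.hstack([cv2.resize(w['pixels'][180:420,200:440],(400,400)),cv2.resize(d['pixels'][170:270,260:360],(400,400))]);cv2.imwrite('pics/m3.png',o[:,:,::-1])"
```

```text
time: 6.4
ee_pos: [0.5778, 0.0358, 0.2835]
eef_rot: [0.848, 0.53, 0.002, -0.002]
ft_force: [0.4, -0.9, 0.0]
width: 0.0649
t 6.4 tool-cm [-17.04   4.77   3.22] turn -0.0 pos [0.5778 0.0358 0.2835] z [ 0.002  0.007 -1.   ] F [ 0.4 -0.9  0. ] w 0.06490364508350828 q [ 0.43  0.27 -0.7   1.46  0.17  1.47 -0.72]
```

View pics/m3.png

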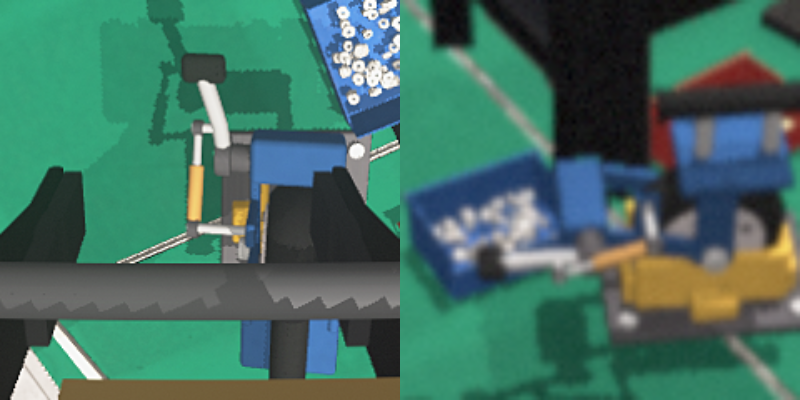

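The leg is still stowed: the tip slid off the foot's end before dead centre, because it had drifted outward. I'll repeat it 1 cm further inboard and follow the foot's arc.

```bash
python3 -m jog '[[-1.25,0.6,2,0,1],[0,0,2,0,1],[0,0,2,0,1],[0,0,1,0,1],[0,0,1,0,1],[0,0,2,0,1],[0,0,2,0,1],[0,0,2,0,1],[0,0,1,0,1],[0,0,0,0,1]]'
python3 go.py .578 .022 .125
```

```text
time: 7.55
ee_pos: [0.5764, 0.0228, 0.1244]
eef_rot: [0.848, 0.53, 0.001, -0.004]
ft_force: [-0.6, 0.2, 0.7]
width: 0.0126
t 7.55 tool-cm [ 0.    0.18 -0.06] turn 0.0 pos [0.5764 0.0228 0.1244] z [-0.003  0.008 -1.   ] F [-0.6  0.2  0.7] w 0.012620535897382915 q [ 0.43  0.38 -0.67  1.68  0.24  1.17 -0.75]
```

```bash
python3 -m jog '[[0,0.1,0,0,1],[0,0,0,0,1],[0,0,0.6,0,1],[-0.1,0,0.6,0,1],[-0.1,0,0.6,0,1],[-0.1,0,0.6,0,1],[-0.1,0,0.5,0,1],[-0.1,0,0.4,0,1],[0,0,0,0,1],[0,0,0,0,1]]'
python3 go.py .5773 .0208 .085
```

```text
time: 8.55
ee_pos: [0.5781, 0.0188, 0.093]
eef_rot: [0.848, 0.53, 0.004, -0.003]
ft_force: [-0.9, 0.2, 2.8]
width: 0.0005
t 8.55 tool-cm [ 0.14 -0.16  0.81] turn 0.001 pos [0.5781 0.0188 0.093 ] z [ 0.004  0.009 -1.   ] F [-0.9  0.2  2.8] w 0.0004837060636832928 q [ 0.43  0.41 -0.66  1.71  0.27  1.11 -0.76]
```

```bash
python3 -m jog '[[0,0,0.5,0,1],[-0.1,0,0.5,0,1],[-0.1,0,0.5,0,1],[-0.1,0,0.5,0,1],[0,0,0.3,0,1],[0,0,0,0,1],[0,0,0,0,1],[0,0,0,0,1],[0,0,0,0,1],[0,0,0,0,1]]'
python3 go.py .5747 .0145 .065
```

```text
time: 9.55
ee_pos: [0.5789, 0.0169, 0.0701]
eef_rot: [0.848, 0.53, 0.006, -0.002]
ft_force: [1.5, 0.6, 2.5]
width: 0.0005
t 9.55 tool-cm [-0.41 -0.28  0.51] turn 0.001 pos [0.5789 0.0169 0.0701] z [ 0.009  0.01  -1.   ] F [1.5 0.6 2.5] w 0.0004694370203193399 q [ 0.43  0.43 -0.65  1.73  0.29  1.06 -0.77]
```

```bash
python3 -m jog '[[-0.15,-0.1,0.4,0,1],[-0.15,-0.1,0.4,0,1],[-0.15,0,0.4,0,1],[-0.15,0,0.3,0,1],[-0.1,0,0.2,0,1],[0,0,0,0,1],[0,0,0,0,1],[0,0,0,0,1],[0,0,0,0,1],[0,0,0,0,1]]'
python3 go.py .5747 .0145 .055
```

```text
time: 10.55
ee_pos: [0.5706, 0.0095, 0.0491]
eef_rot: [0.848, 0.53, 0.003, -0.003]
ft_force: [-0.2, -0.4, 0.6]
width: 0.0004
t 10.55 tool-cm [ 0.63  0.15 -0.58] turn 0.0 pos [0.5706 0.0095 0.0491] z [ 0.002  0.008 -1.   ] F [-0.2 -0.4  0.6] w 0.00044879695419321696 q [ 0.43  0.45 -0.64  1.76  0.3   1.03 -0.77]
```

```bash
python3 -m jog '[[0.5,0,-1,0,1],[0.5,0,-4,0,1],[0,0,-4,0,0],[0,0,-4,0,0],[0,0,-4,0,0],[0,0,-3,0,0],[0,0,-2,0,0],[0,0,0,0,0],[0,0,0,0,0],[0,0,0,0,0]]'
python3 go.py .546 -.138 .25; python3 -c "
from h import *
w=snap('wrist','w4');c=snap('side','s4');d=snap('scene','c4')
o=np.hstack([cv2.resize(w['pixels'][180:420,200:440],(400,400)),cv2.resize(d['pixels'][170:270,260:360],(400,400))]);cv2.imwrite('pics/m4.png',o[:,:,::-1])"
```

```text
time: 11.55
ee_pos: [0.5742, 0.0221, 0.2844]
eef_rot: [0.847, 0.532, 0.005, -0.003]
ft_force: [0.4, -1.1, -0.7]
width: 0.0564
t 11.55 tool-cm [-15.69   4.4    3.27] turn 0.005 pos [0.5742 0.0221 0.2844] z [ 0.005  0.01  -1.   ] F [ 0.4 -1.1 -0.7] w 0.056360179055673774 q [ 0.46  0.26 -0.7   1.47  0.16  1.46 -0.68]
```

View pics/m4.png

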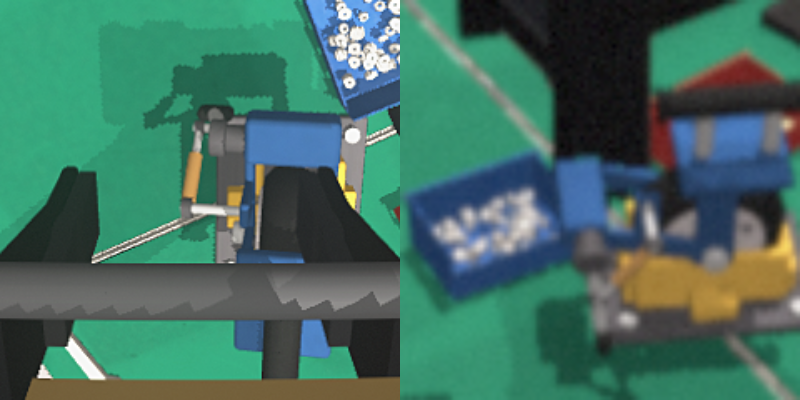

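The kickstand is down: both views show the leg vertical, and the foot near scene (311,257) is under the pivot. Next I move above the handle.

```bash
python3 -m jog '[[-4,1.1,0,0,0],[-4,1.1,0,0,0],[-4,1.1,0,0,0],[-3.7,1.1,0,0,0],[0,0,0,0,0],[0,0,0,0,0],[0,0,0,0,0],[0,0,0,0,0],[0,0,0,0,0],[0,0,0,0,0]]'
python3 go.py .546 -.138 .171; python3 -c "
from h import *
w=snap('wrist','w5')"
```

```text
time: 12.7
ee_pos: [0.543, -0.1399, 0.2758]
eef_rot: [0.845, 0.535, 0.002, -0.008]
ft_force: [0.1, 0.1, 0.1]
width: 0.0869
t 12.7 tool-cm [ 0.19  0.31 10.48] turn 0.012 pos [ 0.543  -0.1399  0.2758] z [-0.005  0.015 -1.   ] F [0.1 0.1 0.1] w 0.08689479246984602 q [ 0.69  0.22 -0.6   1.51  0.11  1.45 -0.36]
```

View pics/w5.png

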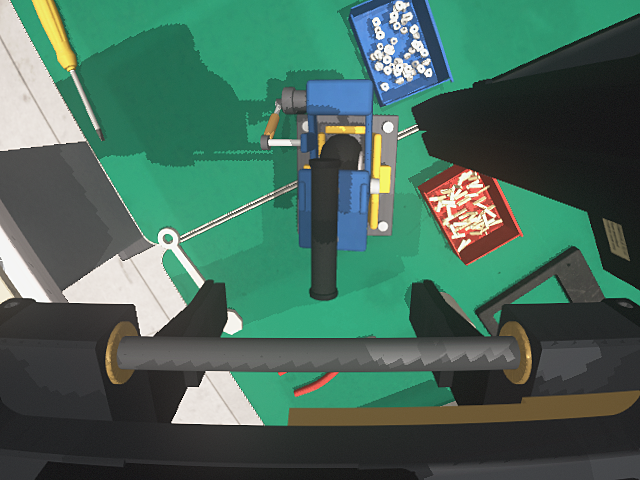

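```bash
python3 - <<'E'
from h import *
c=load('w5')
a=onz(c,325,163,.174);b=onz(c,324,295,.172);print(a,b,(a+b)/2,np.linalg.norm(a-b),np.degrees(np.arctan2(*(a-b)[1::-1])))
E
```

```text
[ 0.56863222 -0.09347759  0.174     ] [ 0.52512328 -0.18509633  0.172     ] [ 0.54687775 -0.13928696  0.173     ] 0.10144467418214151 64.59736433192852
```

The handle measures 101 mm long at 64.6°, centred on (0.547, -0.139), so it agrees with the expected pose. Going down onto it.

```bash
python3 -m jog '[[0.1,0.4,2,0.01,0],[0,0,2.5,0,0],[0,0,2.5,0,0],[0,0,2,0,0],[0,0,0.8,0,0],[0,0,0,0,0],[0,0,0,0,0],[0,0,0,0,0],[0,0,0,0,0],[0,0,0,0,0]]' 12
python3 go.py .547 -.139 .171
```

```text
time: 13.75
ee_pos: [0.55, -0.137, 0.1797]
eef_rot: [0.846, 0.532, 0.005, -0.005]
ft_force: [0.9, -0.2, -0.8]
width: 0.0871
t 13.75 tool-cm [-0.32 -0.18  0.86] turn 0.006 pos [ 0.55   -0.137   0.1797] z [ 0.003  0.013 -1.   ] F [ 0.9 -0.2 -0.8] w 0.0871409903731889 q [ 0.68  0.29 -0.6   1.65  0.16  1.26 -0.4 ]
```

```bash
python3 -m jog '[[-0.3,-0.15,0.8,0,0],[0,0,0,0,0],[0,0,0,0,1],[0,0,0,0,1],[0,0,0,0,1],[0,0,0,0,1],[0,0,0,0,1],[0,0,0,0,1],[0,0,0,0,1],[0,0,0,0,1]]' 12
python3 go.py .5685 -.1472 .173
```

```text
time: 14.75
ee_pos: [0.5474, -0.1393, 0.1717]
eef_rot: [0.847, 0.532, 0.005, -0.004]
ft_force: [1.3, -0.4, 0.5]
width: 0.0309
t 14.75 tool-cm [ 0.2   2.24 -0.13] turn 0.006 pos [ 0.5474 -0.1393  0.1717] z [ 0.004  0.012 -1.   ] F [ 1.3 -0.4  0.5] w 0.030883229546070277 q [ 0.68  0.29 -0.6   1.66  0.16  1.24 -0.39]
```

```bash
python3 -m jog '[[0,0,0,0,1],[0,0,0,0,1],[0,0,0,0,1],[0,0,0,0,1],[0,0.3,-0.05,0,1],[0,0.3,-0.05,0,1],[0,0.3,0,0,1],[0,0.3,0,0,1],[0,0,0,0,1],[0,0,0,0,1]]'
python3 go.py .5685 -.1472 .173
```

```text
time: 15.75
ee_pos: [0.5603, -0.1448, 0.1769]
eef_rot: [0.847, 0.532, 0.006, -0.002]
ft_force: [-1.6, 0.2, 3.0]
width: 0.0005
t 15.75 tool-cm [0.14 0.84 0.39] turn 0.006 pos [ 0.5603 -0.1448  0.1769] z [ 0.009  0.01  -1.   ] F [-1.6  0.2  3. ] w 0.0005112095092288832 q [ 0.67  0.31 -0.59  1.63  0.17  1.25 -0.4 ]
```

The width reads 0, so the bar is not in the fingers. I'll look before moving anything.

```bash
python3 -c "
from h import *
w=snap('wrist','w6');c=snap('side','s6');d=snap('scene','c6')
o=np.hstack([cv2.resize(c['pixels'][200:350,300:400],(400,600)),cv2.resize(d['pixels'][150:270,290:370],(400,600))]);cv2.imwrite('pics/m6.png',o[:,:,::-1])"
```

```text
(no output)
```

View pics/m6.png

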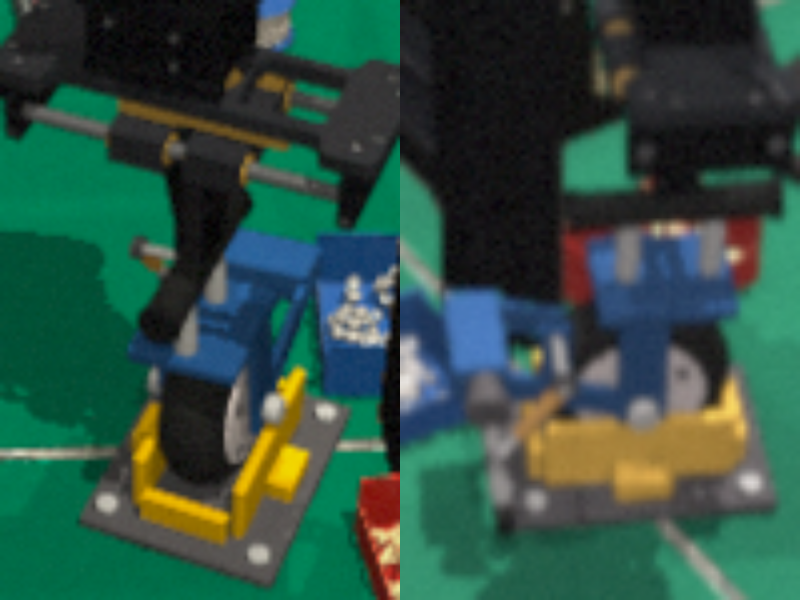

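```bash
python3 - <<'E'
from h import *
A=load('c6');B=load('s6')
n=tri(A,(366,189.5),B,(341,279.5));print('near end',n)
f=tri(A,(325,191.5),B,(300+235/4,200+195/4));print(f)
O=np.array([.5766,-.132,0]);t=np.radians(64);X=np.array([np.sin(t),-np.cos(t),0]);Y=np.array([np.cos(t),np.sin(t),0])
for p in (n[0],np.array([.52474,-.18272,.169]),r.read_state()['ee_pos']): print((p-O)@X,(p-O)@Y,p[2])
o=np.vstack([load('w6')['pixels'][130:430,160:480]]);o=cv2.resize(o,(640,600));cv2.imwrite('pics/m7.png',o[:,:,::-1])
E
```

```text
near end (array([ 0.53781925, -0.19066728,  0.17179199]), np.float64(0.0055704573900044645))
(array([ 0.58124148, -0.10136475,  0.17338451]), np.float64(0.0029138811175758385))
-0.009137864043623017 -0.06973016176416402 0.17179198656026484
-0.024377274675932818 -0.0683207617007753 0.169
-0.009135767612147015 -0.018680218087381177 0.17685917466788537
```

View pics/m7.png

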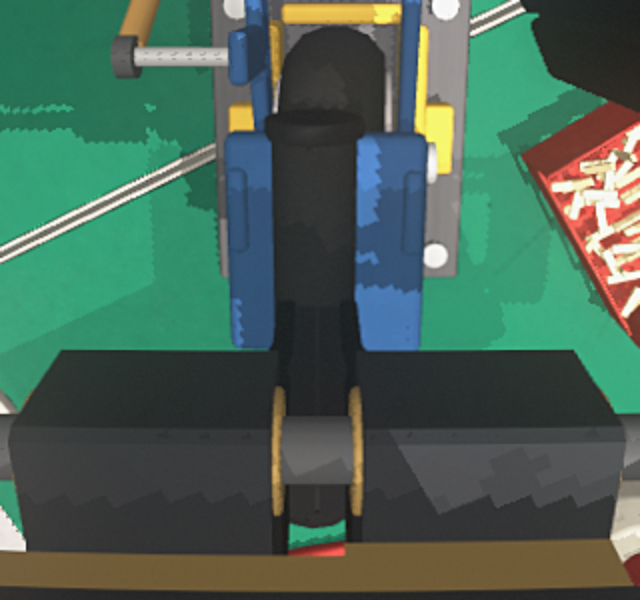

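The bar lies exactly on the tool line (x of -9 mm for both) and has followed the tool, but the jaws read shut. I'll pull up a little to see whether the bar is held.

```bash
python3 -m jog '[[0,0,0,0,1],[0,0,0,0,1],[0,0,-0.2,0,1],[0,0,-0.2,0,1],[0,0,-0.2,0,1],[0,0,0,0,1],[0,0,0,0,1],[0,0,0,0,1],[0,0,0,0,1],[0,0,0,0,1]]'
python3 go.py .5685 -.1472 .173; python3 -c "
from h import *
w=snap('wrist','w8');c=snap('side','s8');d=snap('scene','c8')
o=np.vstack([cv2.resize(c['pixels'][235:295,320:380],(400,400)),]);p=cv2.resize(d['pixels'][150:225,320:380],(400,500))
z=np.zeros((500,800,3),np.uint8);z[:400,:400]=o;z[:,400:]=p;cv2.imwrite('pics/m8.png',z[:,:,::-1])"
```

```text
time: 16.9
ee_pos: [0.5595, -0.1447, 0.1822]
eef_rot: [0.847, 0.532, 0.006, -0.003]
ft_force: [-0.1, 0.3, -0.4]
width: 0.0002
t 16.9 tool-cm [0.16 0.91 0.93] turn 0.006 pos [ 0.5595 -0.1447  0.1822] z [ 0.007  0.011 -1.   ] F [-0.1  0.3 -0.4] w 0.0002217046702475836 q [ 0.68  0.31 -0.59  1.62  0.17  1.26 -0.39]
```

View pics/m8.png

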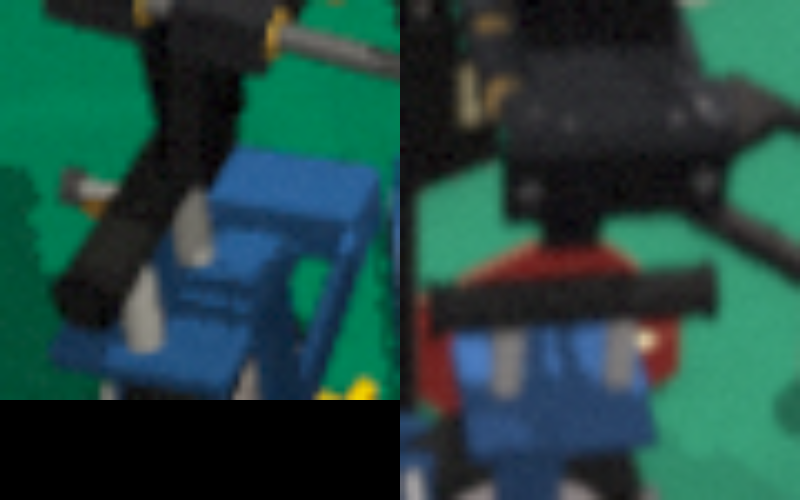

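The frame has fallen back to its lean, so the tips were only on top of the bar and slid off. I'll measure where the tips really are.

```bash
python3 - <<'E'
from h import *
A=load('c8');B=load('s8');W=load('w8')
P=r.read_state()['ee_pos'];print(P)
print(tri(A,(345.5,187.5),B,(350.5,263.5)))
for n,c in (('scene',A),('side',B)):
  for dz in (.051,.02,0,-.022): 
    u,v=proj(c,P+[0,0,dz]); print(n,dz,round(u,1),round(v,1), 'crop', ((u-320)/.15, (v-235)/.15) if n=='side' else (400+(u-320)/.15,(v-150)/.15))
for f in ('c8',):
  h=tri(A,(325.5,196),B,(353.5,248)); print(h)
o=cv2.resize(W['pixels'][130:430,160:480],(640,600));cv2.imwrite('pics/m9.png',o[:,:,::-1])
E
```

```text
[ 0.55953515 -0.14470028  0.18224735]
(array([ 0.56144301, -0.14895902,  0.17742479]), np.float64(0.00014145286679419466))
scene 0.051 345.2 169.2 crop (np.float64(568.0079827751563), np.float64(128.25322033685174))
scene 0.02 344.8 180.1 crop (np.float64(565.4055627963605), np.float64(200.4823279186479))
scene 0 344.6 186.9 crop (np.float64(563.7770003235695), np.float64(245.77829752531179))
scene -0.022 344.3 194.2 crop (np.float64(562.0292398448105), np.float64(294.4723270039354))
side 0.051 350.2 240.7 crop (np.float64(201.3550979637849), np.float64(37.99649825894771))
side 0.02 349.8 252.8 crop (np.float64(198.40088574783522), np.float64(118.41947208011354))
side 0 349.5 260.3 crop (np.float64(196.55574427488395), np.float64(168.57143882240433))
side -0.022 349.2 268.3 crop (np.float64(194.5787714033914), np.float64(222.23985933628228))
(array([ 0.57035908, -0.0952138 ,  0.16989676]), np.float64(0.004375436899948018))
```

View pics/m9.png

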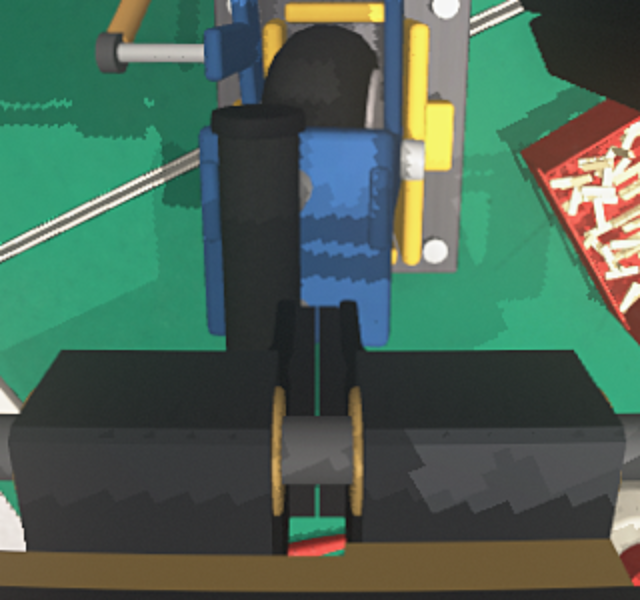

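The fingers evidently reached less deep than I assumed. The visible tips are at about z=0.177 with the TCP at 0.182. I'll go up, open, and regrasp about 13 mm deeper.

```bash
python3 -m jog '[[0,0,-3,0,1],[0,0,-3,0,0],[0,-0.7,0,0,0],[0,-0.7,0,0,0],[0,0,0,0,0],[0,0,0,0,0],[0,0,0,0,0],[0,0,0,0,0],[0,0,0,0,0],[0,0,0,0,0]]' 12
python3 go.py .547 -.139 .16
```

```text
time: 18.05
ee_pos: [0.5442, -0.1389, 0.2403]
eef_rot: [0.846, 0.532, 0.004, -0.005]
ft_force: [-0.1, 0.5, -0.7]
width: 0.064
t 18.05 tool-cm [0.02 0.29 8.03] turn 0.006 pos [ 0.5442 -0.1389  0.2403] z [ 0.002  0.012 -1.   ] F [-0.1  0.5 -0.7] w 0.06402429462565112 q [ 0.69  0.24 -0.6   1.57  0.12  1.37 -0.37]
```

```bash
python3 -m jog '[[0,0.25,0,0,0],[0,0,0,0,0],[0,0,2,0,0],[0,0,2,0,0],[0,0,2,0,0],[0,0,1,0,0],[0,0,0.5,0,0],[0,0,0,0,0],[0,0,0,0,0],[0,0,0,0,0]]' 12
python3 go.py .547 -.139 .158
```

```text
time: 19.05
ee_pos: [0.5489, -0.1396, 0.1653]
eef_rot: [0.847, 0.532, 0.006, -0.003]
ft_force: [-0.7, -0.4, -0.0]
width: 0.0869
t 19.05 tool-cm [-0.03 -0.19  0.73] turn 0.006 pos [ 0.5489 -0.1396  0.1653] z [ 0.006  0.012 -1.   ] F [-0.7 -0.4 -0. ] w 0.08693343648310514 q [ 0.68  0.3  -0.6   1.67  0.16  1.23 -0.4 ]
```

```bash
python3 -m jog '[[0,-0.2,0.7,0,0.3],[0,0,0,0,0.6],[0,0,0,0,0.7],[0,0,0,0,0.7],[0,0,0,0,0.7],[0,0,0,0,0.7],[0,0,0,0,0.7],[0,0,0,0,0.7],[0,0,0,0,0.7],[0,0,0,0,0.7]]' 12
python3 go.py .547 -.139 .158;python3 -c "
from h import *
c=snap('side','s10');d=snap('scene','c10');w=snap('wrist','w10')
z=np.zeros((500,800,3),np.uint8);z[:400,:400]=cv2.resize(c['pixels'][235:295,320:380],(400,400));z[:,400:]=cv2.resize(d['pixels'][150:225,320:380],(400,500));cv2.imwrite('pics/m10.png',z[:,:,::-1])"
```

```text
time: 20.05
ee_pos: [0.5478, -0.1388, 0.1594]
eef_rot: [0.847, 0.532, 0.006, -0.002]
ft_force: [-0.8, -0.4, -0.5]
width: 0.027
t 20.05 tool-cm [-0.06 -0.06  0.14] turn 0.005 pos [ 0.5478 -0.1388  0.1594] z [ 0.008  0.011 -1.   ] F [-0.8 -0.4 -0.5] w 0.027004795920532332 q [ 0.68  0.3  -0.6   1.68  0.16  1.21 -0.4 ]
```

No more pictures can be viewed, so I go on by numbers. Next I shut the fingers and expect a width of about 20 mm.

```bash
python3 -m jog '[[0,0,0,0,0.8],[0,0,0,0,0.9],[0,0,0,0,1],[0,0,0,0,1],[0,0,0,0,1],[0,0,0,0,1],[0,0,0,0,1],[0,0,0,0,1],[0,0,0,0,1],[0,0,0,0,1]]' 12
python3 go.py .5685 -.1472 .162
```

```text
time: 21.2
ee_pos: [0.5474, -0.1386, 0.1593]
eef_rot: [0.847, 0.532, 0.006, -0.003]
ft_force: [-0.4, 0.3, 1.2]
width: 0.0196
t 21.2 tool-cm [ 0.14  2.28 -0.27] turn 0.006 pos [ 0.5474 -0.1386  0.1593] z [ 0.007  0.011 -1.   ] F [-0.4  0.3  1.2] w 0.019599805925908185 q [ 0.68  0.3  -0.6   1.68  0.16  1.21 -0.4 ]
```

The width is 19.6 mm, so the bar is gripped. Now I right the frame gently.

```bash
python3 -m jog '[[0,0.25,0,0,1],[0,0.25,0,0,1],[0,0.25,0,0,1],[0,0.25,0,0,1],[0,0.25,0,0,1],[0,0,0,0,1],[0,0,0,0,1],[0,0,0,0,1],[0,0,0,0,1],[0,0,0,0,1]]'
python3 go.py .5685 -.1472 .162
```

```text
time: 22.2
ee_pos: [0.5597, -0.1446, 0.1601]
eef_rot: [0.847, 0.532, 0.006, -0.003]
ft_force: [-1.0, 0.2, 3.0]
width: 0.0197
t 22.2 tool-cm [ 0.14  0.9  -0.18] turn 0.005 pos [ 0.5597 -0.1446  0.1601] z [ 0.007  0.011 -1.   ] F [-1.   0.2  3. ] w 0.019700585694536914 q [ 0.67  0.32 -0.59  1.65  0.18  1.22 -0.4 ]
```

```bash
python3 -m jog '[[0,0.25,0,0,1],[0,0.25,-0.05,0,1],[0,0.25,-0.05,0,1],[0,0.15,0,0,1],[0,0,0,0,1],[0,0,0,0,1],[0,0,0,0,1],[0,0,0,0,1],[0,0,0,0,1],[0,0,0,0,1]]'
python3 go.py .5685 -.1472 .162
python3 - <<'E'
from h import *
s=r.read_state();X=np.array([.899,-.438,0]);print('moved',(s['ee_pos']-np.array([.5474,-.1386,.1593]))@X)
E
```

```text
time: 23.2
ee_pos: [0.5683, -0.1487, 0.1605]
eef_rot: [0.847, 0.532, 0.006, -0.003]
ft_force: [-1.8, 0.6, 1.5]
width: 0.0196
t 23.2 tool-cm [ 0.14 -0.05 -0.14] turn 0.005 pos [ 0.5683 -0.1487  0.1605] z [ 0.007  0.011 -1.   ] F [-1.8  0.6  1.5] w 0.019648605660147544 q [ 0.67  0.34 -0.59  1.62  0.19  1.23 -0.4 ]
moved 0.023222999053194686
```

```bash
python3 -m jog '[[0,0,0,0,1],[0,0,0,0,1],[0,0,0,0,1],[0,0,0,0,1],[0,0,0,0,1],[0,0,0,0,1],[0,0,0,0,1],[0,0,0,0,1],[0,0,0,0,1],[0,0,0,0,1]]'
python3 go.py .5685 -.1472 .162
python3 - <<'E'
from h import *
d=snap('scene','c11');b=snap('side','s11')
O=np.array([.5766,-.132,.01]);X=np.array([.899,-.438,0]);Y=np.array([.438,.899,0]);Z=np.array([0,0,1])
def P(x,y,z,a): return O+X*(x*np.cos(a)+z*np.sin(a))+Y*y+Z*(z*np.cos(a)-x*np.sin(a))
for a in (-.16,0,.06): print(a,'scene -y end',np.round(proj(d,P(0,-.069,.16,a)),1),'side -y end',np.round(proj(b,P(0,-.069,.16,a)),1))
def dark(c,u0,u1,v0,v1):
    m=(c['pixels'][v0:v1,u0:u1].max(2)<50).astype(np.uint8);ys,xs=np.nonzero(m);return xs.min()+u0,xs.max()+u0,ys.min()+v0,ys.max()+v0,m.sum()
for n,f in (('start','side0'),('lean','s4'),('first lift','s6'),('now','s11')):
    print(n,'dark bbox side near end',dark(load(f),322,365,272,287)[:2], 'row278', np.nonzero(load(f)['pixels'][278,320:370].max(1)<50)[0]+320)
# foot (dark) in scene: predicted location when stop; patch difference vs c4
for f in ('c3','c4','c11'): 
    p=load(f)['pixels'][250:262,404-100:320].astype(int); print(f,'foot patch dark',(p.max(2)<60).sum())
df=np.abs(load('c11')['pixels'].astype(int)-load('scene0')['pixels']).max(2)>60
for n,(u,v,w) in dict(meter=(182,318,28),bottle=(390,192,18),spanner=(400,283,28),driver=(295,337,35),pliers=(433,236,24),solder=(177,280,15)).items(): print(n,df[v-w:v+w,u-w:u+w].sum())
E
```

```text
time: 24.2
ee_pos: [0.5682, -0.1486, 0.1605]
eef_rot: [0.847, 0.532, 0.006, -0.003]
ft_force: [-2.0, 0.7, 1.6]
width: 0.0195
t 24.2 tool-cm [ 0.14 -0.04 -0.14] turn 0.006 pos [ 0.5682 -0.1486  0.1605] z [ 0.006  0.011 -1.   ] F [-2.   0.7  1.6] w 0.0195169018490195 q [ 0.66  0.34 -0.59  1.62  0.19  1.23 -0.4 ]
-0.16 scene -y end [365.9 194.1] side -y end [332.3 279.2]
0 scene -y end [364.1 187.1] side -y end [344.4 282.2]
0.06 scene -y end [363.5 184.9] side -y end [349.  283.7]
start dark bbox side near end (np.int64(328), np.int64(342)) row278 [328 329 330 331 332 333 334 335 336 337 338 339]
lean dark bbox side near end (np.int64(328), np.int64(342)) row278 [328 329 330 331 332 333 334 335 336 337 338]
first lift dark bbox side near end (np.int64(335), np.int64(350)) row278 [335 336 337 338 339 340 341 342 343 344 345 346]
now dark bbox side near end (np.int64(339), np.int64(360)) row278 [340 341 342 343 344 345 346 347 348 349 350 351]
c3 foot patch dark 0
c4 foot patch dark 18
c11 foot patch dark 17
meter 0
bottle 0
spanner 0
driver 1
pliers 0
solder 0
```

The bar's end has shifted 12 px in the side view, and 12.1 px is predicted for exactly upright. The foot is down and the bystanders have not moved, so I'm handing in.

```bash
python3 -c "
from bench import r
print(r.close_job())"
```

```text
the job is handed in; nothing more can be done
None
```

The kickstand is down at its stop, and I handed the job in at about 24 s with the frame upright and the fingers holding its handle. No verdict came back.

**Kickstand:** On the first press the tip slid off the foot before dead centre and the leg sprang back. I pressed again a little further inboard, following the foot's arc, and it snapped down. The pictures showed it there, and the foot was still down in the last check.

**Handle:** The first grasp was too shallow. The fingers shut on top of the bar and the frame fell back to its lean. Regripping about 12 mm deeper, at 12 N, gave an opening of 19.6 mm on the 20 mm bar.

**Last checks:**
- **Upright:** the bar's end moved 12 px in the side view, where exactly upright predicts 12.1. The tool's travel from the lean was 23 mm of an expected 25.5, which puts the frame within about 0.015 rad of upright.
- **Forces:** the wrist read at most about 4 N at the readings I took, one after each move.
- **Bystanders:** the scene camera showed none of them moved.

**One disagreement:** the shallow first grasp did not fit the stated fingertip length (`r.tip_extent`, 22 mm). I went by what the grip showed instead. The picture of the regrasp could not be viewed because the limit was reached, so the final grip is confirmed only by the finger opening and the pixel checks.

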